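# Step the sample turret to the camera

### The job

Push the turret's protruding tabs with a fingertip to step the turret round, either way, until the square jar (the other three are round) stands straight in front of the camera head, centred on the line its arrow points along (which way the jar faces does not matter), then leave the turret at rest and draw back. Push the tabs gently and do not pinch them; never touch or lift the jars, which must stay upright in their pockets, and leave the bottle, the dishes and the beaker where they are.

Things in the scene. Friction and masses are not known exactly. Their poses are not given: they have to be found in the camera images.
- axis (a point): Point on the turret's vertical axis at the floor of its pockets, 46 mm above the bench. The turret is an aluminium disc of 88 mm radius (underside 32 mm, top 46 mm above the bench) on a white fixed foot of 78 mm radius. Four round pockets, each with a 5 mm lip, lie 54 mm from the axis, 90 degrees apart. This point's axes do not turn with the disc.
- turret (a joint): Turn of the turret in rad, positive anticlockwise seen from above; 0 at the start. It turns freely both ways without stops or clicks and stays where it is left: friction takes about 2 N at a tab.
- tab0 (a point): One of four black tabs standing out from the turret's rim midway between the pockets (tab0 to tab3 follow 90 degrees apart anticlockwise from above): an upright plate 10 mm thick, from 80 to 125 mm from the axis, from 32 to 60 mm above the bench. The point is on its top edge, 110 mm from the axis; it turns with the turret.
- tab1 (a point): One of four black tabs standing out from the turret's rim midway between the pockets (tab0 to tab3 follow 90 degrees apart anticlockwise from above): an upright plate 10 mm thick, from 80 to 125 mm from the axis, from 32 to 60 mm above the bench. The point is on its top edge, 110 mm from the axis; it turns with the turret.
- tab2 (a point): One of four black tabs standing out from the turret's rim midway between the pockets (tab0 to tab3 follow 90 degrees apart anticlockwise from above): an upright plate 10 mm thick, from 80 to 125 mm from the axis, from 32 to 60 mm above the bench. The point is on its top edge, 110 mm from the axis; it turns with the turret.
- tab3 (a point): One of four black tabs standing out from the turret's rim midway between the pockets (tab0 to tab3 follow 90 degrees apart anticlockwise from above): an upright plate 10 mm thick, from 80 to 125 mm from the axis, from 32 to 60 mm above the bench. The point is on its top edge, 110 mm from the axis; it turns with the turret.
- camera_head: Fixed dark camera head on a grey foot outside the turret, 105 mm high, 60 mm wide, from 138 to 204 mm from the turret's axis. Its origin lies on the bench exactly below the turret's axis; its x axis points from there level to the middle of the head, along the line of sight and of the white arrow on its top, which points back at the turret.
- lens (a point): Middle of the camera's lens, 82 mm above the bench, 146 mm from the turret's axis, on the camera head's x axis.
- square_jar: The jar to bring to the camera: square clear jar with a square white lid, 44 mm wide over the lid, 37 mm at the foot, 44 mm high, about 60 g, loose in a pocket of the turret. Origin: centre of its underside, z up.
- round_jar1: Round clear jar with a round white lid, 41 mm across the lid, 37 mm at the foot, 44 mm high, about 60 g, loose in a pocket of the turret. Origin: centre of its underside, z up.
- round_jar2: Round clear jar with a round white lid, 41 mm across the lid, 37 mm at the foot, 44 mm high, about 60 g, loose in a pocket of the turret. Origin: centre of its underside, z up.
- round_jar3: Round clear jar with a round white lid, 41 mm across the lid, 37 mm at the foot, 44 mm high, about 60 g, loose in a pocket of the turret. Origin: centre of its underside, z up.
- bottle: Bystander: loose closed glass bottle with a black cap, 64 mm across, 150 mm high, on the bench. Origin: centre of its underside.
- dishes: Bystander: loose stack of culture dishes, 61 mm across, 36 mm high, on the bench. Origin: centre of its underside.
- beaker: Bystander: loose white open beaker, 66 mm across, 80 mm high, on the bench. Origin: centre of its underside.
Not all that is in view belongs to the job. Leave any blue look-alike of the camera_head alone.

How it is judged:
By the outcome, as a careful person would: the job done as asked, in the order asked, and still so for the second after the job is handed in, with the robot touching nothing.
It also fails if it takes over 64 s, if anything falls off the work surface, if the arm or the gripper's body presses on something with over 40 N, if the wrist force passes 120 N, or if a joint passes its speed limit or range.

### The arm

A 6-joint arm with a two-finger parallel gripper is mounted at the origin on the work surface. World frame = base frame: x ahead of the robot, y to its left, z up, the work surface at z = 0. Lengths are in m, angles in degrees, forces in N, time in s.
With the tool pointing down it reaches from about 0.275 to 0.825 m from the base axis. Payload 4.9 kg.
Tool frame: the origin (TCP) lies between the finger pads; the fingertips stand 8 mm ahead of it and the grasp point (between the pads) lies 11 mm behind it (manip.tip_reach is the distance from the TCP to the fingertips, in m); z points along the fingers, y is the direction in which the jaws open and shut (so a half turn about z gives the same grasp; the last joint's range is limited). The gripper opens to 85 mm and grips with 20 to 120 N. Pads are 22 mm wide; open, the fingers measure 114 mm over their backs; the gripper's body (76 mm by 85 mm) begins 54 mm behind the grasp point. The pads swing forward as they close: fully open they stand 13 mm farther back than shut.
Start: joints at [64.561, 18.69, -11.035, 60.275, 0, 82.311], TCP at [0.168, 0.524, 0.239] pointing down, gripper open.
Joint ranges: [-152.03, 152.03], [-55.5, 102.48], [-74.3, 77.21], [-110.64, 120.58], [-84.22, 78.4], [-180, 180]. Speed limits (degrees/s): [147.25, 147.25, 180, 180, 180, 180].

### API

Orientations are given as [roll, pitch, yaw] about the fixed x, y, z axes, in that order (R = Rz(yaw) Ry(pitch) Rx(roll)).
In Python, from workcell import manip gives the robot as it stands.
- The arm moves only by the shell command python3 -m pendant 'ROWS' [OPENING] [FORCE]. ROWS is JSON, one flat list of numbers, 4 for each row, row after row: the shift along the tool's x, y, z in units of 40 mm (1.0 is 40 mm), then the turn about the tool's z in rad. In form: [dx, dy, dz, yaw, dx, dy, dz, yaw, ...]. A call has 1 to 10 rows; each row shifts and turns the commanded pose from where the row before left it, along the tool's axes as they then stand; what a row does not reach is not made up. A row lasts 1/10 s, in which the tool goes at most 50 mm and 8.59 degrees, less where a joint would pass 70% of its speed; a pose out of reach is approached as far as the arm can. A call is refused whole if a number of a shift passes 1 or a number of a turn 0.15, either way. A call with a gripper value outside its range is refused whole. OPENING is the gripper's target within -1 to 1 (fully open at 1, half-way at 0, shut at -1), set as the call begins (- or left out, the last holds). The fingers move at their own pace and stop on an object; FORCE is the grip in N (left out, the last holds). Time passes only in rows, so rows that do not move let the fingers close. It gives the time, the measured TCP pose, the force and the opening at its end, in the units of the state.
- manip.get_state(): the state, without advancing time (a new reading comes with each control period).
- manip.snapshot(name): name is "scene" or "top" or "wrist"; returns (picture, depth): 480x640x3 uint8, blue, green, red; 480x640 float32, m along the optical axis (not along the pixel's ray), 0 where there is no reading.
- manip.calibration(name): a dict with "intrinsics" (3x3 intrinsics, pixels), "view" (4x4, takes a point from world to camera coordinates); the wrist camera has in their place "mount" (4x4, takes a point from camera to tool coordinates, whose origin is the TCP and whose axes are the flange's). Camera axes: x right, y down, z forward; pixel columns grow to the right and rows downward; lengths in m; the calibration is good to about 2 mm. A picture is of the moment at which its call begins: read the wrist's pose just before it. calibration takes no time and is no camera call.
- manip.job_done(): hands the job in, once; it reports no verdict.
Trained networks look in the newest picture that a camera, given by its name, has taken for a name from the list of things; names that differ only in an ending like _2 or _b are one class to them, and where a whole thing is asked for, a point or a joint stands for the part that bears it (a point fixed in the world has none). Each returns a list of dicts, best first, with "score" (0 to 1); they miss things now and then, are a little off and sometimes report something else, mostly with a low value. They report only what shows in the picture. A call takes as long as a camera call. They do not tell look-alikes from the thing itself.
- manip.trace(name, camera): "pixels" (480x640 bool, what is visible of it) and "location" ([column, row] in pixels, amid what is visible of it).
The state is a dict: "time_s": time; "joints": joint angles; "joint_velocities": joint speeds; "effort": joint torques, N m; "tcp_pos": TCP position; "tcp_rot": TCP orientation; "force": force on the tool from outside, world axes, zero at the start; "moment": the same for the moment, N m; "opening": opening from 0.0 (shut) to 1.0 (fully open).
Only numpy, scipy, OpenCV 4.12 (cv2) and the standard library are available. Lean on these libraries where they do the work, as an engineer would, in place of code of your own. Each camera call takes 0.05 s, during which the arm holds its last target.

## Working session

There is one attempt and no reset: what is moved stays moved. The work goes in short steps, Python scripts to look and compute and a shell command to move; the robot and the scene stay as the last step left them, time stands still between calls to the robot, and variables do not carry over. Pictures are saved under pics/ and viewed, and the job is handed in when it is done.

```bash
mkdir -p pics; ls; python3 - <<'E'
from workcell import manip
import cv2
print(manip.get_state())
for n in("scene","top"):
    p,d=manip.snapshot(n); cv2.imwrite(f"pics/{n}0.png",p)
    c=manip.calibration(n); print(n,c)
print(manip.calibration("wrist"))
E
```

```text
pics
{'time_s': 0.0, 'joints': array([ 6.45573805e+01,  1.87327414e+01, -1.10899304e+01,  6.02749259e+01,
        1.14023967e-03,  8.23124744e+01]), 'joint_velocities': array([ 0.10691356,  0.07982553, -0.09607874,  0.02088946,  0.00664433,
        0.07845785]), 'effort': array([-1.03300583e-03, -4.43402410e+01,  2.62440884e+01,  1.54197420e-02,
       -5.62626485e-05, -1.65101699e-05]), 'tcp_pos': array([0.16745246, 0.5233112 , 0.23851023]), 'tcp_rot': array([-1.79903432e+02, -1.41856636e-02,  1.62244893e+02]), 'force': array([-0.48902744, -0.28498112,  0.69463755]), 'moment': array([-0.00105678,  0.05969901,  0.0159685 ]), 'opening': 1.0005398249815816}
scene {'intrinsics': array([[445.48620503,   0.        , 326.15147766],
       [  0.        , 445.48620503, 241.32795076],
       [  0.        ,   0.        ,   1.        ]]), 'view': array([[ 0.82892119,  0.55915073, -0.01549596, -0.43718806],
       [ 0.42073554, -0.64150227, -0.64144871, -0.17817403],
       [-0.36860721,  0.52519073, -0.7670094 ,  1.31785107],
       [ 0.        ,  0.        ,  0.        ,  1.        ]])}
top {'
[... 242 characters left out ...]
  [-0.98535489, -0.00641264, -0.17039549,  0.51167996],
       [ 0.17047056, -0.01394929, -0.98526403,  1.27483438],
       [ 0.        ,  0.        ,  0.        ,  1.        ]])}
{'intrinsics': array([[416.4665623 ,   0.        , 318.75016397],
       [  0.        , 416.4665623 , 240.38848224],
       [  0.        ,   0.        ,   1.        ]]), 'mount': array([[ 1.33399580e-04, -9.53423061e-01, -3.01636287e-01,
         7.69562311e-02],
       [ 9.99999747e-01,  3.38049641e-04, -6.26266751e-04,
        -9.72789491e-04],
       [ 6.99065201e-04, -3.01636127e-01,  9.53422864e-01,
        -1.35394609e-01],
       [ 0.00000000e+00,  0.00000000e+00,  0.00000000e+00,
         1.00000000e+00]])}
```

View pics/scene0.png

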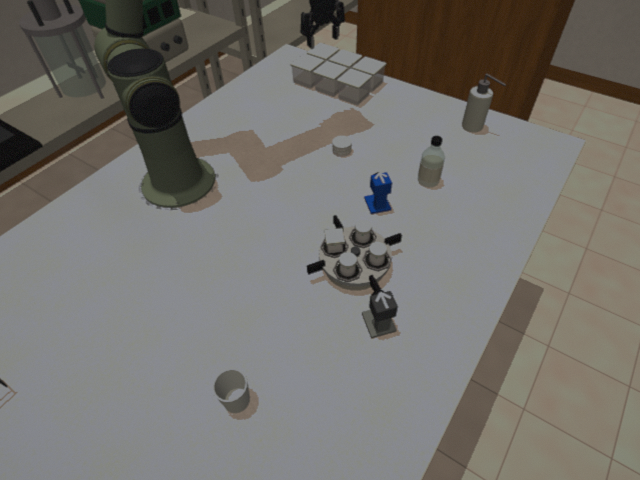

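View pics/top0.png

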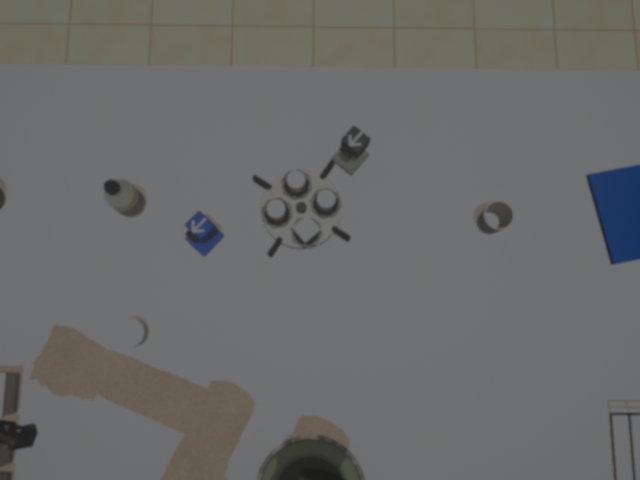

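The top view shows the turret at about (302,208) and the square lid at (306,231). The dark camera head is at (352,148), with a blue look-alike at (202,230). Next I'll measure these.

```bash
cat > h.py <<'E'
from workcell import manip
import numpy as np, cv2
def ray(cam,uv):
    c=manip.calibration(cam);K=c["intrinsics"];V=c["view"]
    R=V[:3,:3];t=V[:3,3];d=R.T@np.linalg.inv(K)@np.array([uv[0],uv[1],1.]);return -R.T@t,d
def atz(cam,uv,z):
    o,d=ray(cam,uv);return o+d*(z-o[2])/d[2]
def cloud(cam,depth,mask):
    c=manip.calibration(cam);K=c["intrinsics"];V=c["view"]
    v,u=np.nonzero(mask&(depth>0));z=depth[v,u]
    P=np.linalg.inv(K)@np.stack([u*z,v*z,z]);return (V[:3,:3].T@(P-V[:3,3:])).T
E
python3 - <<'E'
from h import *
np.set_printoptions(precision=4,suppress=True)
for cam in("top","scene"):
    p,d=manip.snapshot(cam)
    for n in("turret","tab0","tab1","camera_head","square_jar","round_jar1","bottle","beaker","dishes"):
        for r in manip.trace(n,cam)[:4]:
            if r["score"]<.2: continue
            P=cloud(cam,d,r["pixels"])
            print(cam,n,round(r["score"],2),np.round(r["location"],1),r["pixels"].sum(),P.min(0),P.max(0),np.median(P,0))
p,d=manip.snapshot("top")
cv2.imwrite("pics/topz.png",cv2.convertScaleAbs(cv2.resize(p[110:290,220:400],(720,720),interpolation=cv2.INTER_CUBIC),alpha=1.6))
p,d=manip.snapshot("scene")
cv2.imwrite("pics/scz.png",cv2.convertScaleAbs(cv2.resize(p[200:350,290:440],(600,600),interpolation=cv2.INTER_CUBIC),alpha=1.3))
print(manip.get_state()["time_s"])
E
```

```text
top turret 0.58 [301.5 209.1] 4106 [ 0.4888 -0.082  -0.0064] [0.6988 0.1312 0.098 ] [0.5878 0.0255 0.0473]
top tab0 0.83 [300.3 211.4] 3809 [ 0.4912 -0.08   -0.0041] [0.7126 0.1263 0.0939] [0.5897 0.0216 0.0474]
top tab1 0.83 [300.3 211.4] 3809 [ 0.4912 -0.08   -0.0041] [0.7126 0.1263 0.0939] [0.5897 0.0216 0.0474]
top camera_head 0.97 [202.7 232.2] 1013 [ 0.4948  0.1935 -0.0023] [0.5709 0.2779 0.1147] [0.5314 0.2305 0.0949]
top camera_head 0.96 [350.7 151.1] 1151 [ 0.682  -0.1285 -0.0067] [ 0.8028 -0.0474  0.1121] [ 0.7195 -0.0864  0.0876]
top square_jar 0.58 [307.5 229.5] 440 [ 0.512  -0.0152  0.045 ] [0.5726 0.0392 0.0965] [0.5407 0.0119 0.0902]
top round_jar1 0.87 [326.3 197.4] 375 [ 0.5854 -0.0528  0.0417] [ 0.6384 -0.0107  0.0997] [ 0.6026 -0.0297  0.0891]
top round_jar1 0.82 [276.  208.8] 313 [0.5629 0.0583 0.0424] [0.6028 0.0943 0.0968] [0.5793 0.0752 0.0896]
top round_jar1 0.79 [299.9 182. ] 302 [0.6275 0.017  0.0492] [0.666  0.051  0.0975] [0.6431 0.034  0.0897]
top round_jar1 0.5 [303.3 209.2] 3880 [ 0.4883 -0.082  -0.0052] [0.6988 0.1263 0.098 ] [0.5886 0.0216 0.0474]
top
[... 1084 characters left out ...]
6123 -0.0371  0.0865]
scene square_jar 0.31 [381.2 314.8] 1172 [ 0.6886 -0.1276 -0.0041] [ 0.7674 -0.0364  0.11  ] [ 0.738  -0.1004  0.0786]
scene round_jar1 0.83 [376.9 253.3] 348 [0.615  0.0144 0.0421] [0.6699 0.0649 0.093 ] [0.6536 0.0262 0.0864]
scene round_jar1 0.66 [350.2 263.4] 377 [ 0.5703 -0.0501  0.043 ] [0.6282 0.0167 0.0926] [ 0.6123 -0.0358  0.0865]
scene round_jar1 0.51 [363.5 230.6] 308 [0.5663 0.0563 0.0458] [0.605  0.0939 0.0923] [0.5893 0.0678 0.0869]
scene bottle 0.91 [432.6 167.6] 986 [ 0.5356  0.3683 -0.0043] [0.6474 0.5914 0.1525] [0.6218 0.3841 0.0798]
scene beaker 0.88 [230.  389.6] 1237 [ 0.5072 -0.4286 -0.0037] [ 0.6106 -0.3644  0.0826] [ 0.5676 -0.3939  0.0479]
1.2
```

View pics/topz.png

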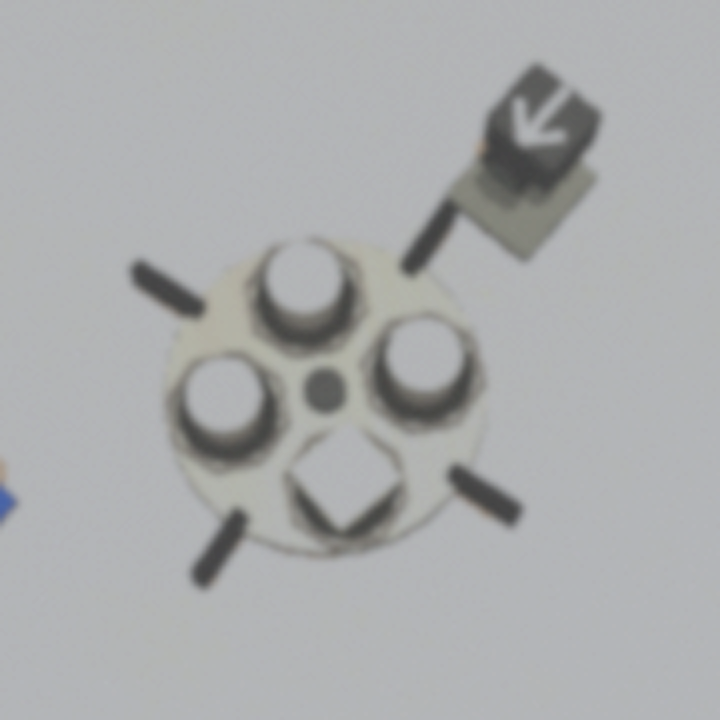

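View pics/scz.png

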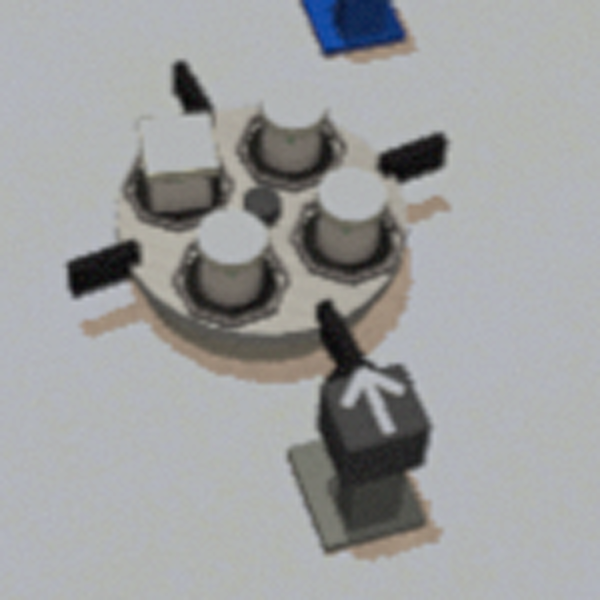

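```bash
cat > m.py <<'E'
from h import *
import sys
np.set_printoptions(precision=4,suppress=True)
def blobs(cam,p,ctr,thr,rad=75):
    g=p.max(2); m=(g<thr).astype(np.uint8)
    n,l,s,c=cv2.connectedComponentsWithStats(m)
    return [(s[i,4],c[i],l==i) for i in range(1,n) if s[i,4]>25 and np.hypot(*(c[i]-ctr))<rad]
if __name__=="__main__":
    for cam,ctr,T in(("top",(302,208),75),("scene",(357,262),60)):
        p,d=manip.snapshot(cam)
        for a,c,m in blobs(cam,p,ctr,T):
            P=cloud(cam,d,m); print(cam,a,c,atz(cam,c,.056)[:2],np.median(P,0))
        # white arrow
        g=p.min(2); 
    p,d=manip.snapshot("top")
    t=manip.trace("square_jar","top")
    g=p.min(2).astype(float); print(p[208,302],p[230,306],p[145,354],p[173,330])
E
python3 m.py
```

```text
top 113 [327.4779 168.6283] [ 0.6816 -0.0337] [ 0.6809 -0.0338  0.0593]
top 113 [261.2655 182.2832] [0.6496 0.11  ] [0.6497 0.1104 0.0584]
top 242 [296.2107 189.4669] [0.6341 0.0341] [0.633  0.0325 0.0474]
top 238 [324.7731 208.0798] [ 0.5932 -0.028 ] [ 0.5916 -0.0267  0.0477]
top 233 [277.8455 217.5751] [0.5715 0.0729] [0.5698 0.0706 0.0473]
top 79 [300.8861 207.3418] [0.5944 0.0236] [0.5935 0.0233 0.0606]
top 115 [340.5739 233.3217] [ 0.5379 -0.062 ] [ 0.5378 -0.0626  0.0591]
top 142 [306.2183 239.1268] [0.5248 0.0116] [0.5258 0.0098 0.0472]
top 112 [274.4911 246.9464] [0.5074 0.0791] [0.5066 0.0784 0.0594]
scene 28 [375.25 201.25] [0.5536 0.1938] [0.5444 0.2141 0.0326]
scene 66 [337.0606 222.3485] [0.5105 0.0759] [0.5079 0.0771 0.0576]
scene 116 [361.8017 239.3448] [0.5918 0.062 ] [0.5938 0.0669 0.0456]
scene 123 [393.0163 239.1951] [0.6552 0.1041] [0.6544 0.108  0.0546]
scene 96 [333.7188 249.5   ] [ 0.552  -0.0023] [0.556  0.0011 0.0456]
scene 56 [355.5357 250.4821] [0.5973 0.0238] [0.5982 0.0213 0.0583]
scene 138 [376.2174 261.9203] [0.6558 0.0211] [0.6591 0.0252 0.0452]
scene 154 [315.3052 266.513 ] [ 0.5441 -0.0684] [ 0.5422 -0.0658  0.0542]
scene 141 [346.9007 272.6454] [ 0.615  -0.0428] [ 0.6176 -0.0392  0.0459]
scene 772 [380.8057 308.5997] [ 0.7273 -0.0834] [ 0.7391 -0.1022  0.0809]
[57 59 58] [114 113 111] [98 97 96] [107 107 106]
```

```bash
cat > hd.py <<'E'
from h import *
np.set_printoptions(precision=4,suppress=True)
A=np.array([.594,.0234])
for cam in("top","scene"):
    p,d=manip.snapshot(cam)
    r=[r for r in manip.trace("camera_head",cam)if r["score"]>.3]
    for q in r:
        P=cloud(cam,d,q["pixels"]);
        if np.median(P,0)[1]>.1: continue
        T=P[(P[:,2]>.1)]
        (c,s,a)=cv2.minAreaRect((T[:,:2]*1000).astype(np.float32))
        c=np.array(c)/1000;v=c-A
        print(cam,len(T),c,s,a,"mean",T.mean(0),"dir",np.degrees(np.arctan2(v[1],v[0])),np.hypot(*v))
        # arrow: bright px in mask
        g=p.min(2); x=cv2.erode(q["pixels"].astype(np.uint8),np.ones((2,2)))>0
        Z=np.full(d.shape,False);V=manip.calibration(cam)
        m=x&(g>130)
        vs,us=np.nonzero(m)
        W=np.array([atz(cam,(u,w),.105)[:2] for u,w in zip(us,vs)])
        ins=np.hypot(*(W-c).T)<.03; W=W[ins]
        if len(W)>5:
            mu=W.mean(0);e=np.linalg.svd(W-mu)[2]
            print(" arrow",len(W),mu,[np.degrees(np.arctan2(k[1],k[0])) for k in e],np.degrees(np.arctan2(*(mu-A)[::-1])))
        # side faces: vertical edges; foot
        F=P[P[:,2]<.02]
        if len(F)>20: print(" foot",len(F),cv2.minAreaRect((F[:,:2]*1000).astype(np.float32)))
    cv2.imwrite(f"pics/hd_{cam}.png",cv2.resize(p[120:180,320:380] if cam=="top" else p[270:350,340:420],(600,600),interpolation=cv2.INTER_CUBIC))
E
python3 hd.py
```

```text
top 433 [ 0.7281 -0.0893] (47.9739990234375, 56.70711898803711) 52.138484954833984 mean [ 0.7311 -0.092   0.1053] dir -40.03995655255108 0.17519365898635933Traceback (most recent call last):
  File "hd.py", line 20, in <module>
    ins=np.hypot(*(W-c).T)<.03; W=W[ins]
                   ~^~
ValueError: operands could not be broadcast together with shapes (0,) (2,)
```

```bash
sed -i 's/g>130/g>(80 if cam=="top" else 110)/; s/if len(W)>5:/if len(W)>5:/' hd.py; python3 hd.py
```

```text
top 414 [ 0.7281 -0.089 ] (48.362003326416016, 51.826072692871094) 49.29303741455078 mean [ 0.7302 -0.0915  0.1056] dir -39.96356336614126 0.17497887970638445
 arrow 120 [ 0.7299 -0.0885] [np.float64(140.44600414759432), np.float64(50.44600414759432)] -39.481220155247456
 foot 446 ((724.4011840820312, -84.5394287109375), (72.10415649414062, 69.92035675048828), 60.158626556396484)
```

View pics/hd_top.png

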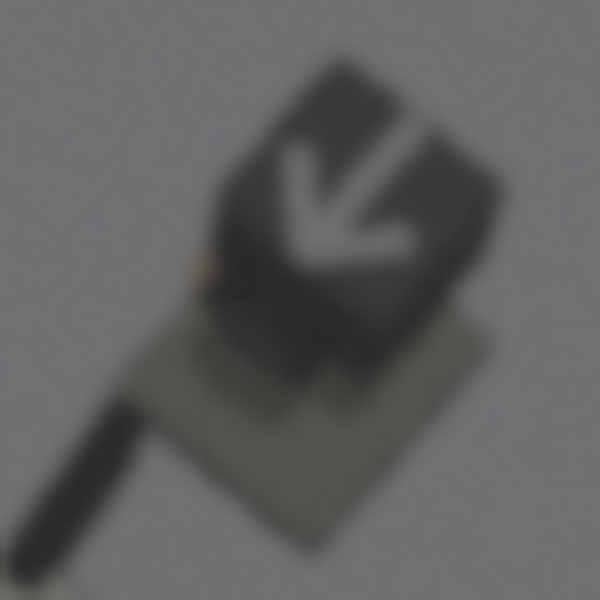

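View pics/hd_scene.png

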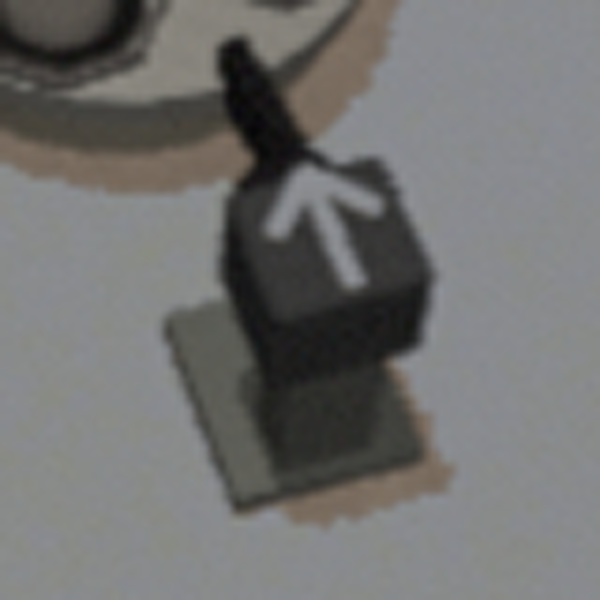

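```bash
python3 - <<'E'
from h import *
A=np.array([.594,.0234])
ang=lambda v:np.degrees(np.arctan2(v[1],v[0]))
f=lambda x,y:(320+x/10,120+y/10-.05)
s=lambda x,y:(340+x/7.5-.4,270+y/7.5-.4)
for cam,g,tip,tail in(("top",f,(297,262),(424,118)),("scene",s,(308,170),(355,285))):
    a=atz(cam,g(*tip),.105)[:2];b=atz(cam,g(*tail),.105)[:2]
    print(cam,a,b,ang(b-a),ang(a-A),ang(b-A),np.hypot(*(a-A)),np.hypot(*(b-A)))
# top foot edges (z~.008?) right-front edge
for z in (.004,.01):
    a=atz("top",f(312,555),z)[:2];b=atz("top",f(495,340),z)[:2];c=atz("top",f(120,395),z)[:2];print(a,b,c,ang(b-a),ang(c-a))
# scene top face edges
q=[s(285,322),s(430,275),s(378,160),s(232,208)]
q=np.array([atz("scene",x,.105)[:2] for x in q]);print(q,q.mean(0),ang(q.mean(0)-A),[ang(q[(i+1)%4]-q[i]) for i in range(4)])
q=[f(340,52),f(503,187),f(385,330),f(222,190)]
q=np.array([atz("top",x,.105)[:2] for x in q]);print(q,q.mean(0),ang(q.mean(0)-A),[ang(q[(i+1)%4]-q[i]) for i in range(4)])
E
```

```text
top [ 0.71627583 -0.07919878] [ 0.74846965 -0.10635555] -40.148964370536625 -39.999223451521665 -40.03048606268124 0.15961794989401948 0.20173590225847426
scene [ 0.71902463 -0.07723005] [ 0.74801704 -0.1026335 ] -41.225188319213 -38.82995469733187 -39.29376604157062 0.16049163978411063 0.19901179010811565
[ 0.68191831 -0.08906376] [ 0.73310052 -0.13115033] [ 0.7192891  -0.04549742] -39.430084646198615 49.37732553877257
[ 0.68014904 -0.0886463 ] [ 0.73110199 -0.13054435] [ 0.71735243 -0.04527511] -39.43008464619851 49.37732553877261
[[ 0.73793475 -0.1231557 ]
 [ 0.76347319 -0.08863726]
 [ 0.73367334 -0.06358243]
 [ 0.70769125 -0.09968893]] [ 0.73569313 -0.09376608] -39.58735282907587 [np.float64(53.504153241828874), np.float64(139.94388500371883), np.float64(-125.73863340763343), np.float64(-37.8088812948191)]
[[ 0.76303088 -0.08858275]
 [ 0.73328248 -0.12299862]
 [ 0.7014521  -0.0977194 ]
 [ 0.7320641  -0.06337132]] [ 0.73245739 -0.09316802] -40.09420573108051 [np.float64(-130.8394968233197), np.float64(141.54391540109816), np.float64(48.291649920027716), np.float64(-39.150567452114515)]
```

Axis ≈ (0.594, 0.0234), head direction ≈ −39.8° and square jar ≈ −168°, so the turret needs about +128° anticlockwise. I'll push the tab at 147°, because its whole arc stays clear of the head. First I'll shut the gripper and move across.

```bash
python3 -m pendant '[-0.3,-0.2,0,0,-0.6,-0.35,0,0,-0.6,-0.35,0,0,-0.6,-0.35,0,0,-0.6,-0.35,0,0,-0.6,-0.35,0,0,-0.6,-0.35,0,0,-0.6,-0.35,0,0,-0.6,-0.35,0,0,-0.6,-0.35,0,0]' -1 20
python3 -m pendant '[-0.6,-0.35,0,0,-0.6,-0.35,0,0,-0.6,-0.35,0,0,-0.6,-0.35,0,0,-0.6,-0.35,0,0,-0.6,-0.35,0,0.06,-0.6,-0.35,0,0.1,-0.6,-0.35,0,0.1,-0.4,-0.2,0,0,-0.3,-0.2,0,0]'
python3 - <<'E'
from h import *
s=manip.get_state();p=s["tcp_pos"];ps=s["tcp_rot"][2]
A=np.array([.594,.0234]);th=np.radians(147.3)
r=np.array([np.cos(th),np.sin(th)]);t=np.array([-r[1],r[0]])
for off in(.045,):
    g=A+.112*r-off*t; w=np.radians(ps);d=g-p[:2]
    print(p,s["tcp_rot"],s["opening"],s["force"],s["time_s"],"dx,dy units",np.array([d@[np.cos(w),np.sin(w)],d@[np.sin(w),-np.cos(w)]])/.04,"dz",(p[2]-.05)/.04,manip.tip_reach)
E
```

```text
time_s: 2.7
tcp_pos: [0.3447, 0.3249, 0.2394]
tcp_rot: [-180.0, 0.0, 162.2]
force: [0.5, 0.7, -0.0]
opening: 0.002
time_s: 3.7
tcp_pos: [0.5032, 0.1272, 0.2392]
tcp_rot: [-180.0, 0.0, 147.3]
force: [0.3, -0.5, -0.3]
opening: -0.003
[0.50321751 0.12722943 0.23923479] [-1.79981913e+02  1.07870369e-02  1.47275223e+02] -0.0034336243612239784 [ 0.30257076 -0.51905072 -0.28944676] 3.7 dx,dy units [-0.51210997  0.16699092] dz 4.730869691442807 0.008
```

```bash
python3 -m pendant '[-0.3,0.1,0,0,-0.21,0.07,0.3,0,0,0,0.6,0,0,0,0.7,0,0,0,0.7,0,0,0,0.7,0,0,0,0.7,0,0,0,0.6,0,0,0,0.3,0,0,0,0.1,0]'
python3 - <<'E'
from h import *
s=manip.get_state();print(s["tcp_pos"],s["tcp_rot"],s["force"])
a,_=manip.snapshot("top");b,_=manip.snapshot("scene")
cv2.imwrite("pics/pre.png",np.hstack([cv2.resize(a[130:290,220:380],(400,400)),cv2.resize(b[180:340,290:450],(400,400))]))
E
```

```text
time_s: 4.7
tcp_pos: [0.5225, 0.1243, 0.0495]
tcp_rot: [-179.9, -0.1, 147.4]
force: [-0.4, 0.3, 0.4]
opening: -0.005
[0.52247888 0.12426322 0.04952169] [-1.79901676e+02 -1.35386175e-01  1.47406081e+02] [-0.44109098  0.27853778  0.39818361]
```

View pics/pre.png

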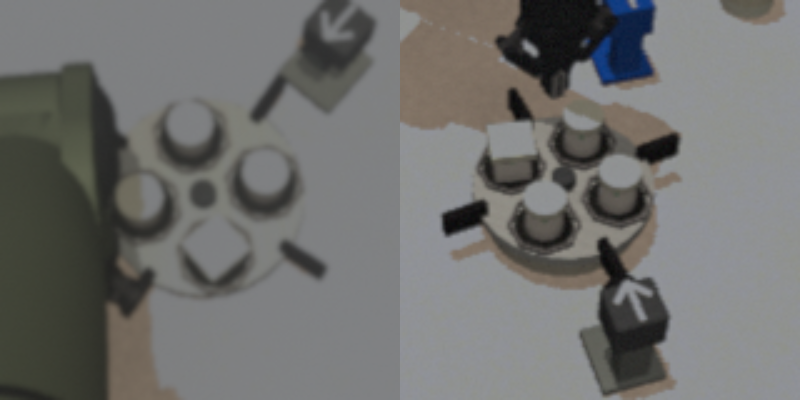

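The shut fingertip stands on the clockwise side of the chosen tab. Left panel: fingers at (130,290). Right panel: fingertip at (555,85), tab at (518,105). Now I'll close the gap gently.

```bash
python3 -m pendant '[0,-0.1,0,0,0,-0.1,0,0,0,-0.06,0,0,0,-0.06,0,0,0,-0.06,0,0,0,-0.06,0,0,0,-0.05,0,0,0,-0.05,0,0,0,-0.05,0,0]'
cat > st.py <<'E'
from h import *
s=manip.get_state();p=s["tcp_pos"];A=np.array([.594,.0234]);w=np.radians(s["tcp_rot"][2])
x=np.array([np.cos(w),np.sin(w)]);t=np.array([-x[1],x[0]]);v=p[:2]-A;f=s["force"]
print("t",s["time_s"],"yaw",np.degrees(w)%360,"rad",v@x,"tan",v@t,"z",p[2],"Frad",f[:2]@x,"Ftan",f[:2]@t,"Fz",f[2],"j6",s["joints"][5])
E
python3 st.py
```

```text
time_s: 5.7
tcp_pos: [0.5108, 0.1039, 0.0512]
tcp_rot: [-180.0, -0.0, 147.4]
force: [0.0, 0.1, 0.2]
opening: -0.001
t 5.7 yaw 147.35358084875404 rad 0.11342462190412408 tan -0.022884684762886857 z 0.05124469449974061 Frad -0.008687867701106555 Ftan -0.07765536425434642 Fz 0.2480377175412818 j6 36.02256384717445
```

```bash
python3 -m pendant '[-0.02,-0.03,0,0,-0.02,-0.03,0,0,0,-0.03,0,0,0,-0.03,0,0]'; python3 st.py
```

```text
time_s: 6.1
tcp_pos: [0.5099, 0.0994, 0.0513]
tcp_rot: [179.9, -0.0, 147.4]
force: [0.4, 2.0, -0.5]
opening: -0.001
t 6.1 yaw 147.36822502924755 rad 0.11180010984982353 tan -0.018678491114973668 z 0.05130627838103648 Frad 0.7258428760763199 Ftan -1.885372452961193 Fz -0.48537949806953784 j6 35.4900186412398
```

Contact at about 2 N. Now I'll follow the arc.

```bash
python3 -m pendant '[0.005,-0.035,0,-0.0125,0.011,-0.07,0,-0.025,0.011,-0.07,0,-0.025,0.011,-0.07,0,-0.025,0.011,-0.07,0,-0.025,0.011,-0.07,0,-0.025,0.011,-0.07,0,-0.025,0.011,-0.07,0,-0.025,0.011,-0.07,0,-0.025,0.011,-0.07,0,-0.025]'; python3 st.py
```

```text
time_s: 7.1
tcp_pos: [0.4942, 0.077, 0.0514]
tcp_rot: [180.0, 0.0, 161.1]
force: [1.5, 1.1, 0.0]
opening: 0.001
t 7.1 yaw 161.07794837197835 rad 0.1117783349266536 tan -0.018319524573074415 z 0.05137917268442407 Frad -1.042079509041251 Ftan -1.5227611106495527 Fz 0.026666722808721566 j6 19.31561265242782
```

Tracking well: radius steady and force about 2 N.

```bash
python3 -m pendant '[0.011,-0.07,0,-0.025,0.011,-0.07,0,-0.025,0.011,-0.07,0,-0.025,0.011,-0.07,0,-0.025,0.011,-0.07,0,-0.025,0.011,-0.07,0,-0.025,0.011,-0.07,0,-0.025,0.011,-0.07,0,-0.025,0.011,-0.07,0,-0.025,0.011,-0.07,0,-0.025]'; python3 st.py
python3 -m pendant '[0.011,-0.07,0,-0.025,0.011,-0.07,0,-0.025,0.011,-0.07,0,-0.025,0.011,-0.07,0,-0.025,0.011,-0.07,0,-0.025,0.011,-0.07,0,-0.025,0.011,-0.07,0,-0.025,0.011,-0.07,0,-0.025,0.011,-0.07,0,-0.025,0.011,-0.07,0,-0.025]'; python3 st.py
python3 - <<'E'
from h import *
b,_=manip.snapshot("scene")
cv2.imwrite("pics/mid.png",cv2.resize(b[180:340,290:450],(500,500)))
E
```

```text
time_s: 8.1
tcp_pos: [0.4838, 0.0508, 0.0514]
tcp_rot: [180.0, 0.0, 175.4]
force: [2.2, 2.1, 0.0]
opening: -0.003
t 8.1 yaw 175.40908944101454 rad 0.1120859521655399 tan -0.018509362709214154 z 0.051390268665134436 Frad -2.0314894761475255 Ftan -2.253507265268275 Fz 0.017132252890824654 j6 1.8760836070690445
time_s: 9.1
tcp_pos: [0.4799, 0.0229, 0.0513]
tcp_rot: [180.0, -0.0, -170.3]
force: [1.8, 2.9, 1.3]
opening: -0.002
t 9.1 yaw 189.73448262129915 rad 0.112583278155169 tan -0.018795300509235276 z 0.05131841587620074 Frad -2.22948957808102 Ftan -2.572887820395405 Fz 1.3129000208064172 j6 -15.833887609101454
```

View pics/mid.png

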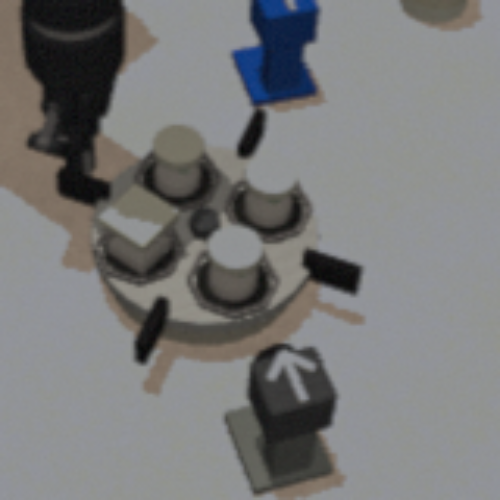

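The fingertip at (75,185) is pushing the tab, and the turret has turned about 42° with all jars upright. Continuing.

```bash
python3 -m pendant '[0.01,-0.07,0,-0.025,0.01,-0.07,0,-0.025,0.01,-0.07,0,-0.025,0.01,-0.07,0,-0.025,0.01,-0.07,0,-0.025,0.01,-0.07,0,-0.025,0.01,-0.07,0,-0.025,0.01,-0.07,0,-0.025,0.01,-0.07,0,-0.025,0.01,-0.07,0,-0.025]'; python3 st.py
python3 -m pendant '[0.01,-0.07,0,-0.025,0.01,-0.07,0,-0.025,0.01,-0.07,0,-0.025,0.01,-0.07,0,-0.025,0.01,-0.07,0,-0.025,0.01,-0.07,0,-0.025,0.01,-0.07,0,-0.025,0.01,-0.07,0,-0.025,0.01,-0.07,0,-0.025,0.01,-0.07,0,-0.025]'; python3 st.py
```

```text
time_s: 10.15
tcp_pos: [0.4832, -0.0049, 0.0512]
tcp_rot: [179.9, -0.1, -156.0]
force: [-0.0, 1.3, 1.1]
opening: -0.001
t 10.15 yaw 204.01921645192803 rad 0.11270143567815336 tan -0.01921680210957405 z 0.051190822761601015 Frad -0.49941457318533566 Ftan -1.2008882925567648 Fz 1.067424771751417 j6 -33.37339000930316
time_s: 11.15
tcp_pos: [0.4944, -0.0314, 0.051]
tcp_rot: [180.0, -0.0, -141.6]
force: [-1.8, 0.9, -1.2]
opening: -0.0
t 11.15 yaw 218.36426937727614 rad 0.11215154261812947 tan -0.018840796928240713 z 0.051036514263030096 Frad 0.844331283148415 Ftan -1.7953992618776682 Fz -1.242066395064165 j6 -50.53701861579528
```

```bash
python3 -m pendant '[0.01,-0.07,0,-0.025,0.01,-0.07,0,-0.025,0.01,-0.07,0,-0.025,0.01,-0.07,0,-0.025,0.01,-0.07,0,-0.025,0.01,-0.07,0,-0.025,0.01,-0.07,0,-0.025,0.01,-0.07,0,-0.025,0.01,-0.07,0,-0.025,0.01,-0.07,0,-0.025]'; python3 st.py
python3 -m pendant '[0.01,-0.07,0,-0.025,0.01,-0.07,0,-0.025,0.01,-0.07,0,-0.025,0.01,-0.07,0,-0.025,0.01,-0.07,0,-0.025,0.01,-0.07,0,-0.025,0.01,-0.07,0,-0.025,0.01,-0.07,0,-0.025,0.01,-0.07,0,-0.025,0.01,-0.07,0,-0.025]'; python3 st.py
```

```text
time_s: 12.15
tcp_pos: [0.5118, -0.0541, 0.0513]
tcp_rot: [-180.0, -0.0, -127.3]
force: [-2.6, 0.3, 0.6]
opening: -0.0
t 12.15 yaw 232.6987578915365 rad 0.11149960933764592 tan -0.018449172043409682 z 0.051289112175239335 Frad 1.3240570807950436 Ftan -2.2274361516288415 Fz 0.5703390177862195 j6 -66.95141619551794
time_s: 13.15
tcp_pos: [0.5338, -0.0718, 0.0513]
tcp_rot: [-180.0, -0.0, -113.0]
force: [-3.4, -0.5, 0.3]
opening: 0.001
t 13.15 yaw 247.02224608478662 rad 0.11120018571767613 tan -0.01828468044498144 z 0.05131491367701548 Frad 1.80655936655195 Ftan -2.8975172596852543 Fz 0.26418852131515935 j6 -82.53989081193976
```

```bash
python3 -m pendant '[0.012,-0.07,0,-0.025,0.012,-0.07,0,-0.025,0.012,-0.07,0,-0.025,0.012,-0.07,0,-0.025,0.012,-0.07,0,-0.025,0.012,-0.07,0,-0.025,0.012,-0.07,0,-0.025,0.012,-0.07,0,-0.025,0.012,-0.07,0,-0.025,0.012,-0.07,0,-0.025]'; python3 st.py
python3 - <<'E'
from h import *
a,_=manip.snapshot("top")
b,_=manip.snapshot("scene")
cv2.imwrite("pics/mid2.png",np.hstack([cv2.resize(a[130:290,220:380],(400,400)),cv2.resize(b[180:340,290:450],(400,400))]))
E
python3 m.py
```

```text
time_s: 14.15
tcp_pos: [0.5592, -0.0842, 0.0513]
tcp_rot: [-180.0, 0.0, -98.6]
force: [-1.6, -0.6, 0.8]
opening: 0.001
t 14.15 yaw 261.35538120800834 rad 0.11160206426580023 tan -0.018249056173966386 z 0.05131234526186457 Frad 0.8498200224533651 Ftan -1.4548011191216497 Fz 0.8312331623128996 j6 -97.40521933206105
top 189 [337.7196 154.8677] [ 0.7131 -0.0561] [ 0.5682 -0.0348  0.4921]
top 65 [308.6923 162.3692] [0.6954 0.0074] [0.6933 0.0068 0.0604]
top 167 [287.3114 193.8323] [0.6242 0.0532] [0.6242 0.0519 0.0468]
top 99 [253.9495 200.303 ] [0.6093 0.125 ] [0.6085 0.125  0.0589]
top 61 [300.8361 207.2951] [0.5945 0.0237] [0.5936 0.0233 0.0606]
top 167 [281.8024 227.7904] [0.5491 0.0641] [0.5481 0.062  0.0474]
top 82 [293.122  253.6707] [0.4931 0.0392] [0.4926 0.0393 0.0603]
scene 86 [382.0349 228.1047] [0.615  0.1211] [0.6153 0.1218 0.0572]
scene 104 [352.9712 238.0962] [0.5717 0.0536] [0.5739 0.0584 0.0454]
scene 108 [376.75  254.963] [0.6465 0.0398] [0.647  0.0447 0.0455]
scene 125 [355.28  276.512] [ 0.6368 -0.0415] [ 0.6355 -0.0368  0.0456]
scene 146 [388.8014 276.1712] [0.7002 0.0014] [0.6987 0.0042 0.0526]
scene 509 [381.442  315.1375] [ 0.7364 -0.0968] [ 0.7433 -0.1062  0.0795]
[64 67 66] [46 48 49] [68 81 77] [103 106 108]
```

View pics/mid2.png

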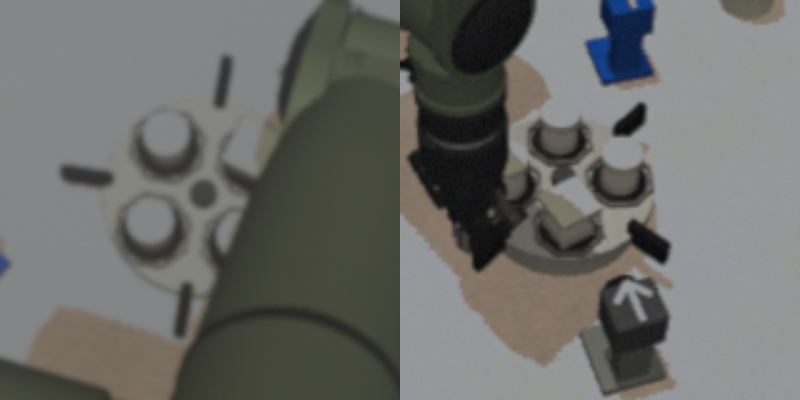

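The tab phase is −8.8° against a target of about +5.2°. I'll push 12° more, slowing down, then re-measure with the arm away.

```bash
python3 -m pendant '[0.012,-0.07,0,-0.025,0.012,-0.07,0,-0.025,0.012,-0.07,0,-0.025,0.012,-0.07,0,-0.025,0.012,-0.07,0,-0.025,0.011,-0.07,0,-0.025,0.011,-0.056,0,-0.02,0.011,-0.056,0,-0.02,0.005,-0.028,0,-0.01,0.005,-0.028,0,-0.01]'; python3 st.py
python3 m.py
```

```text
time_s: 15.45
tcp_pos: [0.5821, -0.0897, 0.0512]
tcp_rot: [180.0, 0.0, -86.7]
force: [-2.2, 1.8, 0.5]
opening: 0.002
t 15.45 yaw 273.31613035138287 rad 0.1121743299915132 tan -0.018467974019305076 z 0.051179221766506126 Frad -1.8880197879410787 Ftan -2.108484131267504 Fz 0.5066648051749717 j6 -109.25248411064929
top 56 [299.1429 161.5536] [0.6971 0.0283] [0.6954 0.0285 0.0598]
top 158 [283.4937 197.0506] [0.617  0.0614] [0.6174 0.0606 0.0474]
top 59 [300.661  207.2881] [0.5945 0.0241] [0.5935 0.0233 0.0599]
top 99 [253.4949 209.6263] [0.5886 0.1255] [0.5872 0.1243 0.0584]
top 166 [284.9699 231.5663] [0.5409 0.0572] [0.5401 0.0553 0.0467]
scene 75 [374.8667 224.6267] [0.5943 0.1214] [0.5947 0.1217 0.0574]
scene 106 [376.3396 250.8868] [0.6395 0.0501] [0.6432 0.056  0.0454]
scene 153 [393.634  270.2026] [0.7013 0.0223] [0.7001 0.025  0.0542]
scene 503 [381.3936 315.2545] [ 0.7365 -0.0971] [ 0.7432 -0.1061  0.0785]
[65 67 66] [ 97 103 104] [72 87 84] [ 96 109 121]
```

```bash
python3 -m pendant '[0.004,-0.042,0,-0.015,0.004,-0.042,0,-0.015,0.003,-0.028,0,-0.01,0,0,0,0]'; python3 st.py
python3 m.py
```

```text
time_s: 16.05
tcp_pos: [0.5869, -0.0902, 0.0513]
tcp_rot: [-180.0, -0.0, -84.4]
force: [-1.3, -1.0, -0.2]
opening: 0.002
t 16.05 yaw 275.5572238650694 rad 0.11236664621601042 tan -0.018096246047845474 z 0.05127931359582982 Frad 0.8702443629864918 Ftan -1.4144957414260269 Fz -0.23006925577265996 j6 -111.40254619234518
top 53 [297.283  162.0943] [0.6958 0.0323] [0.6951 0.0327 0.0602]
top 164 [282.9512 197.689 ] [0.6156 0.0625] [0.6156 0.0606 0.0468]
top 62 [300.8226 207.2581] [0.5946 0.0237] [0.5931 0.0233 0.0606]
top 97 [253.4639 211.5773] [0.5843 0.1255] [0.5836 0.1244 0.0586]
top 156 [285.8974 232.2821] [0.5394 0.0552] [0.5385 0.0531 0.0466]
scene 70 [373.4143 223.9429] [0.59   0.1214] [0.5906 0.1216 0.0573]
scene 100 [376.28 250.03] [0.6381 0.0523] [0.643  0.0586 0.0458]
scene 155 [394.3419 268.9742] [0.701  0.0263] [0.6995 0.0293 0.0529]
scene 521 [381.5777 314.7889] [ 0.7362 -0.0959] [ 0.7435 -0.1059  0.0801]
[65 67 67] [100 107 107] [68 82 78] [ 95 108 120]
```

Phase is ≈5.2°. Now I'll back off, rise and retreat.

```bash
python3 -m pendant '[0,0.05,0,0,0,0.1,0,0,0,0.2,0,0,0,0.3,0,0,0.2,0.3,0,0,0.2,0.1,-0.2,0,0,0,-0.5,0,0,0,-0.8,0,0,0,-0.9,0,0,0,-0.9,0]'; python3 -m pendant '[0,0,-0.9,0,0,0,-0.5,0,0.4,0.4,0,0,0.6,0.6,0,0,0.6,0.6,0,0,0.6,0.6,0,0,0.6,0.6,0,0,0.6,0.6,0,0,0.6,0.6,0,0,0.4,0.4,0,0]'
python3 -m pendant '[0,0,0,0,0,0,0,0]'
python3 - <<'E'
from h import *
a,_=manip.snapshot("top")
b,_=manip.snapshot("scene")
cv2.imwrite("pics/end.png",np.hstack([cv2.resize(a[130:290,220:380],(400,400)),cv2.resize(b[180:340,290:450],(400,400))]))
cv2.imwrite("pics/endtop.png",cv2.convertScaleAbs(cv2.resize(a[110:290,220:400],(720,720),interpolation=cv2.INTER_CUBIC),alpha=1.6))
E
python3 m.py; python3 hd.py
```

```text
time_s: 17.25
tcp_pos: [0.5461, -0.1107, 0.1853]
tcp_rot: [-180.0, -0.0, -84.5]
force: [-0.5, -0.6, 0.2]
opening: 0.001
time_s: 18.25
tcp_pos: [0.3865, -0.3043, 0.2402]
tcp_rot: [-180.0, -0.1, -84.6]
force: [-0.8, 0.4, -0.1]
opening: 0.001
time_s: 18.45
tcp_pos: [0.3879, -0.3027, 0.2399]
tcp_rot: [-179.9, -0.0, -84.6]
force: [-0.1, 0.2, 0.6]
opening: -0.001
top 62 [297.371 162.   ] [0.696  0.0321] [0.6933 0.0327 0.0599]
top 187 [283.0481 197.7647] [0.6154 0.0623] [0.6148 0.0614 0.0474]
top 123 [317.5772 197.1382] [ 0.6174 -0.0123] [ 0.6172 -0.0112  0.0481]
top 107 [348.1589 204.1121] [ 0.6024 -0.0785] [ 0.6016 -0.078   0.059 ]
top 68 [300.9559 207.2647] [0.5946 0.0234] [0.5937 0.0233 0.0604]
top 108 [253.2778 211.6111] [0.5842 0.1259] [0.5835 0.1257 0.0593]
top 190 [319.1    229.0684] [ 0.5469 -0.0159] [ 0.5457 -0.0147  0.047 ]
top 177 [285.8757 232.3446] [0.5393 0.0552] [0.538  0.0531 0.047 ]
top 72 [304.7222 253.9028] [0.4928 0.0145] [0.494 0.014 0.06 ]
scene 71 [373.4085 223.8873] [0.5899 0.1216] [0.5901 0.1222 0.0579]
scene 120 [317.325  236.9833] [0.4965 0.0086] [0.4945 0.0109 0
[... 978 characters left out ...]
31042480469), 49.59239959716797)
top 0 [0. 0.] (0.0, 0.0) 0.0 mean [nan nan nan] dir -177.74406003634007 0.5944607304103442hd.py:13: RuntimeWarning: Mean of empty slice.
  print(cam,len(T),c,s,a,"mean",T.mean(0),"dir",np.degrees(np.arctan2(v[1],v[0])),np.hypot(*v))
  ret = um.true_divide(
Traceback (most recent call last):
  File "hd.py", line 19, in <module>
    W=np.array([atz(cam,(u,w),.105)[:2] for u,w in zip(us,vs)])
                ~~~^^^^^^^^^^^^^^^^
  File "h.py", line 7, in atz
    o,d=ray(cam,uv);return o+d*(z-o[2])/d[2]
        ~~~^^^^^^^^
  File "h.py", line 4, in ray
    c=manip.calibration(cam);K=c["intrinsics"];V=c["view"]
ValueError: time passes only in moves, steps and waits
```

View pics/end.png

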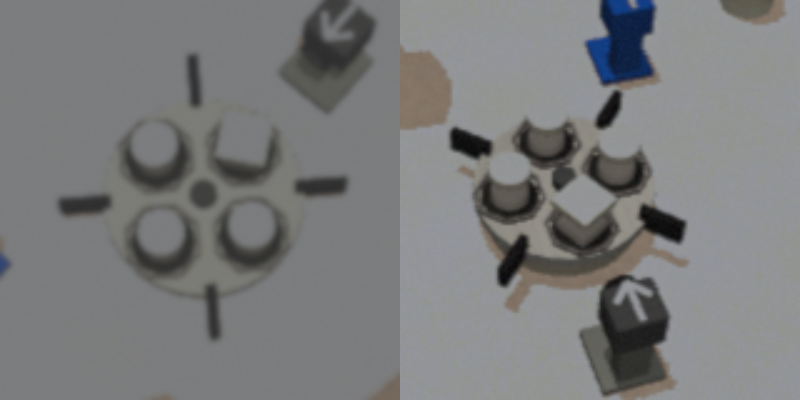

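View pics/endtop.png

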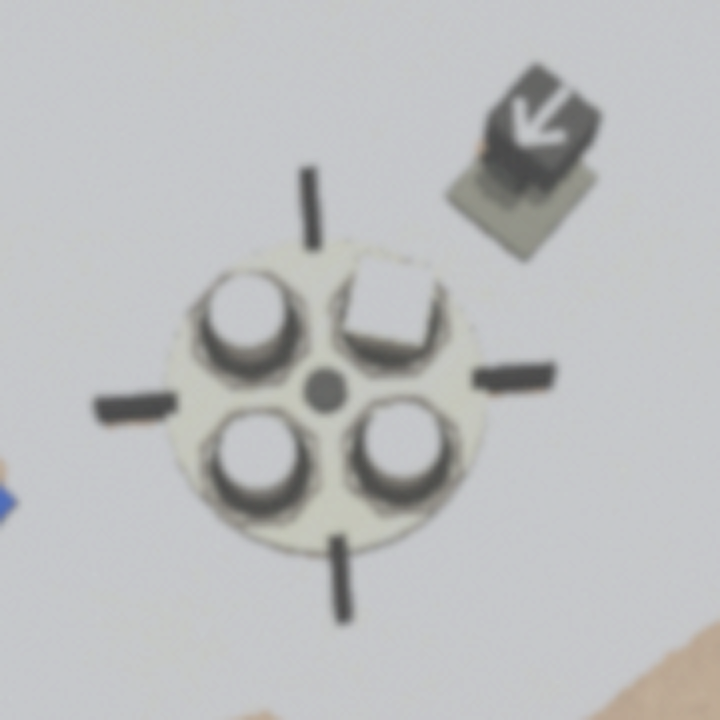

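```bash
python3 - <<'E'
from h import *
np.set_printoptions(precision=4,suppress=True)
A=np.array([.5942,.0235])
for cam,(u0,v0,u1,v1) in(("top",(303,170,333,200)),("scene",(345,240,380,280))):
    p,d=manip.snapshot(cam);m=np.zeros(d.shape,bool);m[v0:v1,u0:u1]=1
    P=cloud(cam,d,m);T=P[(P[:,2]>.084)&(P[:,2]<.098)]
    c=np.array(cv2.minAreaRect((T[:,:2]*1000).astype(np.float32))[0])/1000
    for q in(T.mean(0)[:2],c):
        v=q-A;print(cam,len(T),q,np.degrees(np.arctan2(v[1],v[0])),np.hypot(*v))
# lens / head front symmetrical check: arrow
for cam in("top","scene"):
    p,d=manip.snapshot(cam);m=np.zeros(d.shape,bool)
    if cam=="top": m[122:165,335:378]=1
    else: m[285:330,360:405]=1
    P=cloud(cam,d,m);T=P[(P[:,2]>.098)&(P[:,2]<.115)]
    R=cv2.minAreaRect((T[:,:2]*1000).astype(np.float32))
    for q in(T.mean(0)[:2],np.array(R[0])/1000):
        v=q-A;print("head",cam,len(T),q,np.degrees(np.arctan2(v[1],v[0])),np.hypot(*v),R[1:])
s=manip.get_state();print(s["time_s"],s["force"])
E
```

```text
top 419 [ 0.6351 -0.0116] -40.654716619281594 0.05388973914554814
top 419 [ 0.6357 -0.0116] -40.26321938616128 0.05432944725393213
scene 357 [ 0.6388 -0.0064] -33.83061506105447 0.05367857239297831
scene 357 [0.6408 0.0106] -15.482105051172438 0.04832019863306798
head top 455 [ 0.7305 -0.0918] -40.2242589846575 0.17847064077065586 ((48.83256149291992, 55.45796585083008), 49.27827453613281)
head top 455 [ 0.728  -0.0889] -40.048169683611896 0.17474811026181528 ((48.83256149291992, 55.45796585083008), 49.27827453613281)
head scene 440 [ 0.7356 -0.094 ] -39.742800170779 0.18384035878826155 ((48.29720687866211, 45.06327819824219), 49.784080505371094)
head scene 440 [ 0.7351 -0.092 ] -39.324629707555935 0.18219760399061208 ((48.29720687866211, 45.06327819824219), 49.784080505371094)
19.05 [-0.1571  0.1206  0.42  ]
```

The top view puts the jar at −40.3° and the head at −40.1°, which is under 0.5 mm off at the jar's radius. Handing in.

```bash
python3 -c "
from workcell import manip
print(manip.job_done())"
```

```text
the job is handed in; nothing more can be done
None
```

The square jar now stands straight in front of the camera head, the turret is at rest, and the job is handed in at about 19 s. I turned the turret about 128° anticlockwise in one slow push on a single tab with the shut fingertip. The force at the tab was about 2–3 N. I then backed off, rose and drew the arm away.

- **Alignment:** from the top view, the jar lies at about −40.3° (lid) or −40.0° (from the tabs) seen from the turret's axis. The head lies at about −40.1°. At the jar's radius that is well under 1 mm off the line.
- **Disagreements:** the scene camera puts the head at about −39.3° to −39.7°, so the true offset could be up to about 1°. Its lid measurement (−34° and −15°) took in neighbouring jars, so I discarded it.
- **Failed check:** my last head-measuring script crashed partway on a spurious detection, and I redid that measurement directly.
- **Everything else:** all four jars look upright in their pockets in the final pictures. I did not measure the bottle, dishes and beaker again; the arm only passed well above or clear of them.

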